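# Index a brass rosette on the engraving fixture

## Task

Turn the round brass rosette on its fixture by pushing gently sideways on its edge, without gripping it, until its notch faces the steel bolt. Then slide the bolt into the notch, pushing its tab slowly until it comes up solid on the notch's bottom, hold a steady push of about 12 newtons on it for about a second (never over 18), and let go, leaving it there; leave everything else on the bench alone.

Things in the scene. Friction and masses are not known exactly. Their poses are not given: they have to be found in the camera images.
- fixture: Dark wooden fixture fixed to the bench. Origin: centre of its round block (124 mm across, 30 mm high), on the bench. Its +y axis is the bolt's line, out along a neck 52 mm wide, 22 mm high, reaching 197 mm from the origin, with two steel cheeks (42 mm high, 35 mm wide over both) from 117 to 167 mm out, between which the bolt slides. z is up.
- rosette: Round brass plate, 152 mm across, 10 mm thick, about 0.5 kg, lying loose and flat on the block, underside 30 mm above the bench, overhanging the block by 14 mm. Origin: centre of its underside. Its 18 mm centre hole sits over a 14 mm steel stub (up to 3 mm off the block's centre), so it turns freely with 2 mm of play. Its +x axis points to the middle of its only notch.
- notch (a point): Middle of the notch's mouth: on the rosette's rim, 76 mm from its origin along its +x, half-way up. The notch is 15 mm wide, straight sided, its flat bottom 60 mm from the rosette's origin. Same axes as the rosette.
- ear (a point): Middle of the rosette's ear opposite the notch, 92 mm from its origin along its -x, half-way up. Three such ears, 20 mm wide with round ends, stand out from the rim to 102 mm from the origin, at 100, 180 (this one) and 260 degrees counter-clockwise (from above) from the notch. Same axes as the rosette.
- bolt (a joint): Steel sliding bolt, in m: 0 fully back, growing towards the rosette. 3 N of friction (comes off your push); stays where left. Its round-ended nose (12 mm wide, 35 mm above the bench, its end called nose_tip) is screwed out and locked differently each time: tip 42 to 70 mm ahead of the tab's centre, so the travel at which it comes up solid is unknown (0.024 to 0.060) and must be felt.
- bolt_tab (a point): Centre of the upright steel tab by which the bolt is pushed: 26 mm wide across the bolt's line, 12 mm thick along it, from 43 to 87 mm above the bench (this point at 65 mm), 156 mm from the fixture's origin when the bolt reads 0. Same axes as the fixture. The bolt's tail reaches 30 mm further out, its top 41 mm above the bench.
- hammer: bystander: hammer
- spare_plate: bystander: plain brass disc, 96 mm across, 8 mm high
- bowl: bystander: brass bowl, 100 mm across
- cup: bystander: copper cup, 66 mm across, 75 mm high
- polish: bystander: amber jar, 52 mm across, 80 mm high
- pitch_block: bystander: wooden block 70 x 50 x 30 mm
- punch: bystander: steel rod, 110 mm long, 12 mm thick
- bezel: bystander: brass ring, 50 mm across, 12 mm high
There are look-alikes about, which are no part of the job. Leave any black or purple look-alike of the rosette alone.

How it is judged:
By the outcome, as a careful person would: the job done as asked, in the order asked, and still so for the second after the job is handed in, with the robot touching nothing.
It also fails if it takes over 64 s, if anything falls off the work surface, if the arm or the gripper's body presses on something with over 40 N, if the wrist force passes 120 N, or if a joint passes its speed limit or range.

## Robot

A 6-joint arm with a two-finger parallel gripper is mounted at the origin on the work surface. World frame = base frame: x ahead of the robot, y to its left, z up, the work surface at z = 0. Lengths are in m, angles in rad, forces in N, time in s.
With the tool pointing down it reaches from about 0.35 to 0.775 m from the base axis. Payload 5.5 kg.
Tool frame: the origin (TCP) lies at the very end of the fingers, on their centre line; the grasp point (between the pads) lies env.pinch_z behind it (env.pinch_z is the distance from the TCP to the grasp point, in m); z points along the fingers, y is the line along which they close (so a half turn about z gives the same grasp; the last joint's range is limited). The gripper opens to 85 mm and grips with 20 to 120 N. Pads are 22 mm wide; open, the fingers measure 114 mm over their backs; the gripper's body (76 mm by 85 mm) begins 54 mm behind the grasp point. The pads swing forward as they close: fully open they stand 13 mm farther back than shut.
Start: joints at [-1.292, 0.313, 0.046, 1.304, 0, 1.431], TCP at [0.234, -0.525, 0.231] pointing down, gripper open.
Joint ranges: [-2.76, 2.76], [-0.86, 1.69], [-1.03, 1.26], [-2.2, 2.34], [-1.47, 1.5], [-3.14, 3.14]. Speed limits (rad/s): [2.57, 2.57, 3.14, 3.14, 3.14, 3.14].

## Interface

Orientations are given as a unit quaternion [w, x, y, z].
In Python, from workcell import env, eyes gives the robot as it stands.
- The arm moves only by the shell command python3 -m jog 'ROWS' [FORCE]. ROWS is JSON, one flat list of numbers, 7 for each row, row after row: the shift along the world's x, y, z as a fraction of full scale, then the turn, a rotation vector about the world's x, y, z as a fraction of full scale, then the opening, from -1 (shut) to 1 (fully open), so that 0 is half open. A call has 1 to 12 rows; each row is the pose to reach, as a shift and turn from the pose commanded when the call began, turning the shorter way round; what a row does not reach only later rows make up. Full scale, the value 1, is 20 cm for a shift and pi rad for a turn. A row lasts 1/12 s, in which the tool goes at most 41.7 mm and 7.16 degrees, less where a joint would pass 70% of its speed; a pose out of reach is approached as far as the arm can. A call with a number of a shift or a turn outside -1 to 1 is refused whole. A call with a gripper value outside its range is refused whole. The fingers move at their own pace and stop on an object; FORCE is the grip in N (left out, the last holds). Time passes only in rows, so rows that repeat a pose let the fingers close. It gives the time, the measured TCP pose, the force, the opening and the grip force at its end, in the units of the state.
- env.get_state(): the state, without advancing time (a new reading comes with each control period).
- eyes.read_camera(name): name is "scene" or "top" or "wrist"; returns (picture, depth): 420x560x3 uint8, red, green, blue; 420x560 float32, m along the optical axis (not along the pixel's ray), 0 where there is no reading.
- eyes.calibration(name): a dict with "fx", "fy", "cx", "cy" (pixels), "R" (3x3) and "t" (3): a world point X has camera coordinates R X + t; the wrist camera has in their place "tool_from_camera" (4x4, takes a point from camera to tool coordinates, whose origin is the TCP and whose axes are the flange's). Camera axes: x right, y down, z forward; pixel columns grow to the right and rows downward; lengths in m; the calibration is good to about 2 mm. A picture is of the moment at which its call begins: read the wrist's pose just before it. calibration takes no time and is no camera call.
- env.hand_in(): hands the job in; it is judged then, once.
The state is a dict: "clock": time; "joint_pos": joint angles; "qvel": joint speeds; "tau": joint torques, N m; "tcp_pos": TCP position; "orientation": TCP orientation; "wrist_force": force on the tool from outside, world axes, zero at the start; "ft_torque": the same for the moment, N m; "finger_gap": finger opening in m; "grip_force": force on a finger pad.
Only numpy, scipy, OpenCV 4.12 (cv2) and the standard library are available. Lean on these libraries where they do the work, as an engineer would, in place of code of your own. Each camera call takes 0.05 s, during which the arm holds its last target. There are 200 camera calls.

## Working session

There is one attempt and no reset: what is moved stays moved. The work goes in short steps, Python scripts to look and compute and a shell command to move; the robot and the scene stay as the last step left them, time stands still between calls to the robot, and variables do not carry over. Pictures are saved under pics/ and viewed, at most 10 in all, crops included, and the job is handed in when it is done.

```bash
mkdir -p pics && ls && python3 - <<'E'
from workcell import env, eyes
import cv2, numpy as np
s=env.get_state(); print(s, env.pinch_z)
for n in ("top","scene"):
    p,d=eyes.read_camera(n); c=eyes.calibration(n)
    cv2.imwrite(f"pics/{n}0.png",p[:,:,::-1]); np.savez(f"{n}0.npz",p=p,d=d,**c)
    print(n,{k:np.round(v,3).tolist() for k,v in c.items()})
E
```

```text
pics
{'clock': 0.0, 'joint_pos': array([-1.29159850e+00,  3.13986766e-01,  4.49952719e-02,  1.30358498e+00,
        5.04707259e-05,  1.43117675e+00]), 'qvel': array([-0.00145603,  0.00104463, -0.00119476, -0.0001312 , -0.00101164,
        0.00103384]), 'tau': array([-5.64407728e-04, -4.80627716e+01,  2.98533654e+01,  1.92578364e-02,
       -1.50359106e-04,  4.77787111e-06]), 'tcp_pos': array([ 0.23369853, -0.52482546,  0.23042328]), 'orientation': array([-8.89664217e-04,  9.78153622e-01,  2.07881453e-01, -3.68929522e-05]), 'wrist_force': array([0.13153351, 1.12562829, 0.29692499]), 'ft_torque': array([-0.02370946, -0.00121096,  0.02108043]), 'grip_force': 0.0, 'finger_gap': 0.08522494545448417} 0.0187
top {'fx': 446.139, 'fy': 446.139, 'cx': 276.636, 'cy': 212.88, 'R': [[0.013, -1.0, -0.008], [-0.987, -0.012, -0.163], [0.163, 0.01, -0.987]], 't': [-0.001, 0.576, 1.239]}
scene {'fx': 542.19, 'fy': 542.19, 'cx': 281.58, 'cy': 209.154, 'R': [[0.103, 0.995, -0.012], [0.7, -0.081, -0.71], [-0.707, 0.065, -0.705]], 't': [-0.047, -0.338, 1.735]}
```

View pics/top0.png

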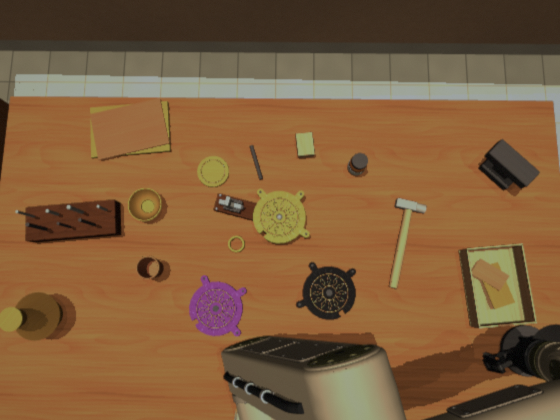

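View pics/scene0.png

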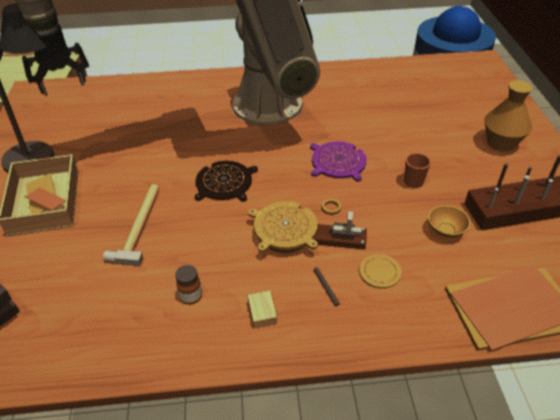

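The brass rosette is at (279,217) in top and (286,225) in scene, with the bolt and neck at (235,207) in top. The candidates that could be mistaken for it are black (329,292), purple (216,308) and the plain disc (213,171). I choose the brass one on the fixture with three ears. Next is a close crop plus measurement.

```bash
cat > h.py <<'E'
import numpy as np, cv2
def ray(c,uv,z):
    uv=np.atleast_2d(uv).astype(float)
    r=np.c_[(uv[:,0]-c['cx'])/c['fx'],(uv[:,1]-c['cy'])/c['fy'],np.ones(len(uv))]@c['R']
    o=-c['R'].T@c['t']; return o+r*((z-o[2])/r[:,2])[:,None]
def proj(c,X):
    q=np.atleast_2d(X)@c['R'].T+c['t']; return np.c_[q[:,0]/q[:,2]*c['fx']+c['cx'],q[:,1]/q[:,2]*c['fy']+c['cy']]
E
python3 - <<'E'
from h import *
c=np.load('top0.npz'); p=c['p']
cr=p[170:265,200:330][:,:,::-1]
cv2.imwrite('pics/crop0.png',cv2.resize(cr,None,fx=6,fy=6,interpolation=cv2.INTER_CUBIC))
for n,uv,z in [('ros',(279,217),.04),('neckend',(215,203),.022),('tabtop',(237,202),.087),('ear1',(262,193),.04),('ear2',(300,196),.04),('ear3',(306,234),.04)]:
    print(n,ray(c,uv,z).round(4))
E
```

```text
ros [[ 0.5654 -0.0008  0.04  ]]
neckend [[0.6078 0.1888 0.022 ]]
tabtop [[0.5993 0.1173 0.087 ]]
ear1 [[0.6358 0.0497 0.04  ]]
ear2 [[ 0.6281 -0.0613  0.04  ]]
ear3 [[ 0.5169 -0.079   0.04  ]]
```

View pics/crop0.png

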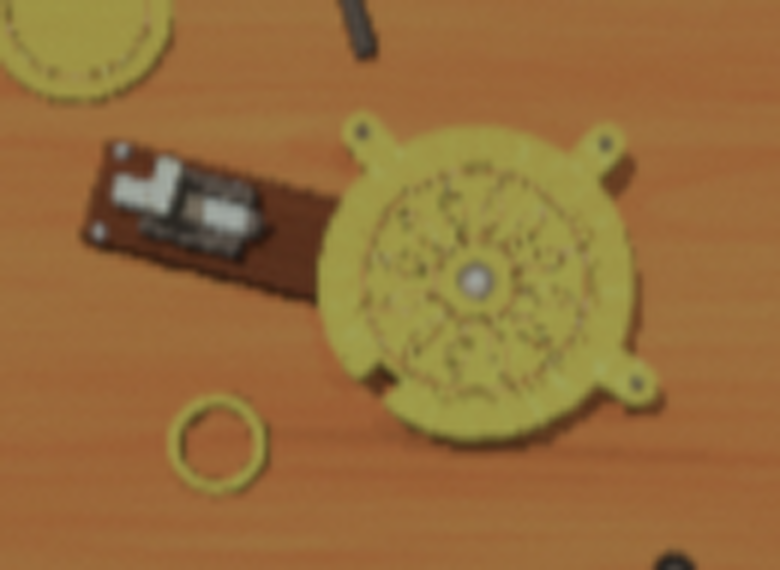

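Crop: stub at (478,282), notch lower left at (380,378), ears at (362,130), (605,145) and (637,385), bolt tab at about (165,185). So it's the brass rosette, which must turn about 58° clockwise. Now finer numbers and the wrist camera mounting.

```bash
python3 - <<'E'
from h import *
from workcell import eyes
print(np.round(eyes.calibration('wrist')['tool_from_camera'],4), eyes.calibration('wrist')['fx'])
c=np.load('top0.npz')
f=lambda x,y:(x/6+200-.42,y/6+170-.42)
def P(x,y,z): return ray(c,f(x,y),z)[0]
stub=P(478,282,.042); E=[P(362,130,.04),P(605,145,.04),P(637,385,.04)]; n=P(380,378,.04)
print('stub',stub)
for e in E+[n]: d=e-stub; print(e.round(4),np.hypot(*d[:2]).round(4),np.degrees(np.arctan2(d[1],d[0])).round(1))
s1,s2=P(122,152,.024),P(98,232,.024); m=(s1+s2)/2; d=m-stub; print('screws',s1,s2,np.degrees(np.arctan2(d[1],d[0])),np.hypot(*d[:2]))
E
```

```text
[[ 1.100e-03 -9.660e-01 -2.584e-01  6.540e-02]
 [ 1.000e+00  1.100e-03  2.000e-04 -6.000e-04]
 [ 1.000e-04 -2.584e-01  9.660e-01 -1.427e-01]
 [ 0.000e+00  0.000e+00  0.000e+00  1.000e+00]] 322.89660231648804
stub [ 0.56636319 -0.00151336  0.042     ]
[0.641  0.0559 0.04  ] 0.0942 37.6
[ 0.6349 -0.0625  0.04  ] 0.0917 -41.7
[ 0.5176 -0.0783  0.04  ] 0.091 -122.4
[0.5195 0.045  0.04  ] 0.066 135.2
screws [0.6319704  0.17486058 0.024     ] [0.59179647 0.18529341 0.024     ] 75.92733610785221 0.18720883585683962
```

```bash
J="python3 -m jog"; python3 -m jog '[0.48,0.88,0.1,0,0,0.224,-1,0.48,0.88,0.1,0,0,0.224,-1,0.48,0.88,0.1,0,0,0.224,-1,0.48,0.88,0.1,0,0,0.224,-1,0.48,0.88,0.1,0,0,0.224,-1,0.48,0.88,0.1,0,0,0.224,-1,0.48,0.88,0.1,0,0,0.224,-1]' && python3 -m jog '[0.48,0.88,0.1,0,0,0.224,-1,0.48,0.88,0.1,0,0,0.224,-1,0.48,0.88,0.1,0,0,0.224,-1,0.48,0.88,0.1,0,0,0.224,-1,0.48,0.88,0.1,0,0,0.224,-1,0.48,0.88,0.1,0,0,0.224,-1,0.48,0.88,0.1,0,0,0.224,-1]' && python3 -m jog '[0.48,0.88,0,0,0,0.224,-1,0.48,0.88,0,0,0,0.224,-1,0.48,0.88,0,0,0,0.224,-1,0.48,0.88,0,0,0,0.224,-1,0.48,0.88,0,0,0,0.224,-1,0.48,0.88,0,0,0,0.224,-1,0.48,0.88,0,0,0,0.224,-1,0.48,0.88,0,0,0,0.224,-1,0.48,0.88,0,0,0,0.224,-1]'
cat > look.py <<'E'
import sys
from h import *
from workcell import env,eyes
from scipy.spatial.transform import Rotation as Ro
def look(name):
    s=env.get_state(); p,d=eyes.read_camera('wrist'); c=dict(eyes.calibration('wrist'))
    w,x,y,z=s['orientation']; T=np.eye(4); T[:3,:3]=Ro.from_quat([x,y,z,w]).as_matrix(); T[:3,3]=s['tcp_pos']
    M=np.linalg.inv(T@c['tool_from_camera']); c.update(R=M[:3,:3],t=M[:3,3])
    cv2.imwrite(f'pics/{name}.png',p[:,:,::-1]); c.pop('tool_from_camera'); np.savez(f'{name}.npz',p=p,d=d,**c); print(s['clock'],s['tcp_pos'].round(4),s['orientation'].round(3),s['wrist_force'].round(2))
if __name__=='__main__': look(sys.argv[1])
E
python3 look.py w1
```

```text
clock: 0.68
tcp_pos: [0.3307, -0.3475, 0.2516]
orientation: [0.0, 0.845, 0.535, -0.0]
wrist_force: [-0.8, -1.4, -1.4]
finger_gap: 0.0006
grip_force: 0.0
clock: 1.27
tcp_pos: [0.4266, -0.1725, 0.2712]
orientation: [0.0, 0.61, 0.792, -0.0]
wrist_force: [-0.0, -0.5, -0.1]
finger_gap: -0.0001
grip_force: 0.0
clock: 2.02
tcp_pos: [0.5215, 0.001, 0.2709]
orientation: [-0.0, 0.304, 0.953, -0.0]
wrist_force: [-1.3, 0.5, -0.1]
finger_gap: -0.0002
grip_force: 0.0
2.0167 [0.5215 0.001  0.2709] [-0.     0.304  0.953 -0.   ] [-1.31  0.54 -0.06]
```

View pics/w1.png

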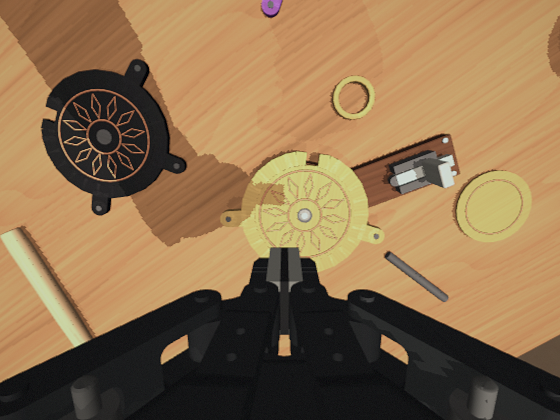

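Wrist view: stub at (305,215), notch at (314,158), ears at (230,218) and (376,236), bolt nose at (405,180), tab at about (440,170). I'll measure the rim and the bolt line.

```bash
cat > meas.py <<'E'
import sys
from h import *
def circ(P):
    for _ in range(4):
        A=np.c_[2*P,np.ones(len(P))]; s=np.linalg.lstsq(A,(P**2).sum(1),rcond=None)[0]
        r=np.sqrt(s[2]+s[0]**2+s[1]**2); e=np.hypot(*(P-s[:2]).T)-r; P=P[abs(e)<max(.0015,1.5*np.std(e))]
    return s[:2],r
def meas(name,g):
    c=np.load(name+'.npz'); p=c['p']
    hsv=cv2.cvtColor(p,cv2.COLOR_RGB2HSV)
    Xs=ray(c,np.indices(p.shape[:2])[::-1].reshape(2,-1).T,.04)[:,:2].reshape(*p.shape[:2],2)
    r=np.hypot(Xs[...,0]-g[0],Xs[...,1]-g[1])
    return c,p,hsv,Xs,r
E
python3 - <<'E'
from meas import *
g=(.566,-.0015); c,p,hsv,Xs,r=meas('w1',g)
print('stub',ray(c,(305,215),.042)[0], 'ears',ray(c,[(230,218),(376,236)],.04)[:,:2], 'notch',ray(c,(314,158),.04)[0,:2])
for uv in [(345,165),(330,220),(300,165),(250,230),(385,175),(240,150),(400,110),(314,158)]: print(uv,hsv[uv[1],uv[0]],c['d'][uv[1],uv[0]])
x=p[110:250,200:480][:,:,::-1]
cv2.imwrite('pics/w1c.png',cv2.resize(x,None,fx=2.8,fy=2.8,interpolation=cv2.INTER_CUBIC))
E
```

```text
stub [ 0.56817492 -0.00077078  0.042     ] ears [[ 0.51951886 -0.07684107]
 [ 0.64099374  0.0547898 ]] notch [0.51859158 0.04583218]
(345, 165) [ 26 104 205] 0.37279478
(330, 220) [ 21 120 185] 0.38783675
(300, 165) [ 28  98 208] 0.37435803
(250, 230) [ 27 100 206] 0.39221898
(385, 175) [ 10 144  85] 0.39453384
(240, 150) [ 17 115 204] 0.40709823
(400, 110) [ 17 120 202] 0.3950091
(314, 158) [ 13 142 129] 0.41097477
```

View pics/w1c.png

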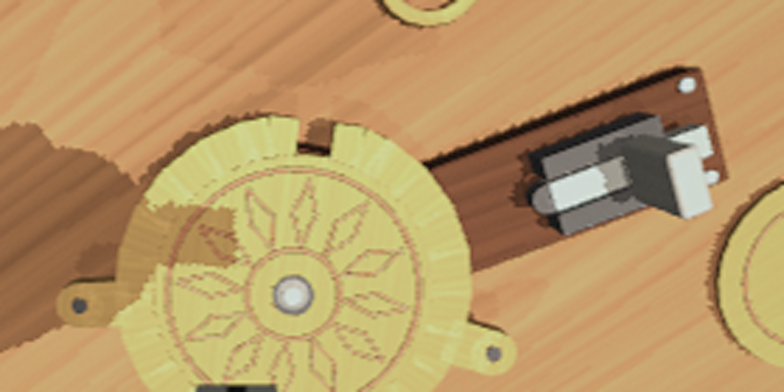

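```bash
python3 - <<'E'
from meas import *
g=np.array((.567,-.001)); c,p,hsv,Xs,r=meas('w1',g)
# depth cloud
v,u=np.indices(c['d'].shape); d=c['d']
C=np.stack([(u-c['cx'])/c['fx']*d,(v-c['cy'])/c['fy']*d,d],-1); W=(C-c['t'])@c['R']
ang=np.degrees(np.arctan2(W[...,1]-g[1],W[...,0]-g[0])); rw=np.hypot(W[...,0]-g[0],W[...,1]-g[1])
sec=(abs(ang-75)<14)&(rw>.1)&(rw<.23)
for nm,lo,hi in [('neck',.016,.028),('cheek',.039,.046),('tab',.08,.095)]:
    m=sec&(W[...,2]>lo)&(W[...,2]<hi); P=W[m][:,:2].astype(np.float32)
    rc=cv2.minAreaRect(P*1000); print(nm,m.sum(),P.mean(0),[np.round(q,1) for q in rc],W[m][:,2].mean())
f=lambda x,y:(x/2.8+200-.32,y/2.8+110-.32)
def L(a,b,z):
    A,B=ray(c,[f(*a),f(*b)],z)[:,:2]; t=B-A; t/=np.hypot(*t); n=np.array([-t[1],t[0]])
    print('line',A.round(4),B.round(4),'ang',np.degrees(np.arctan2(t[1],t[0])).round(2),'off from stub',((A-g)@n).round(4))
L((430,165),(695,68),.022);L((475,270),(725,180),.022);L((545,157),(660,118),.042);L((563,235),(690,190),.042)
print('tip',ray(c,f(533,198),.035),'tabtop',ray(c,[f(672,150),f(705,145),f(683,217),f(713,208)],.087))
# rim
m=(hsv[...,0]>=23)&(hsv[...,0]<=33)&(r<.085)
m=cv2.morphologyEx(m.astype(np.uint8),cv2.MORPH_CLOSE,np.ones((5,5)))
k=max(cv2.findContours(m,0,1)[0],key=cv2.contourArea)[:,0]
k=k[(k[:,1]<245)]; P=ray(c,k,.04)[:,:2]; q=np.hypot(*(P-g).T); P=P[(q>.072)&(q<.08)]
print('rim',circ(P),len(P)); ctr=circ(P)[0]
for e in [f(79,306),f(494,354),f(318,136)]:
    X=ray(c,e,.04)[0,:2]-ctr; print(np.degrees(np.arctan2(X[1],X[0])),np.hypot(*X))
E
```

```text
neck 1527 [0.59481734 0.14079404] [array([603.1, 140.9]), array([97.1, 52.2]), np.float64(76.0)] 0.022096494750580026
cheek 1060 [0.59906316 0.1310143 ] [array([602.7, 138.9]), array([74.1, 35.4]), np.float64(76.1)] 0.0416634733381415
tab 351 [0.6031591  0.14465724] [array([604.1, 145.2]), array([12.2, 26.2]), np.float64(76.9)] 0.08621317560453662
line [0.5592 0.0778] [0.5891 0.1908] ang 75.14 off from stub 0.0278
line [0.6106 0.0692] [0.639  0.1791] ang 75.51 off from stub -0.0246
line [0.579  0.1161] [0.5923 0.1622] ang 73.89 off from stub 0.021
line [0.6117 0.1057] [0.6256 0.1582] ang 75.18 off from stub -0.0159
tip [[0.59317414 0.10465408 0.035     ]] tabtop [[0.58987834 0.14537498 0.087     ]
 [0.59514934 0.15589935 0.087     ]
 [0.61394232 0.13698813 0.087     ]
 [0.61731765 0.14752631 0.087     ]]
rim (array([ 0.56798618, -0.00173948]), np.float64(0.07587632646512012)) 188
-122.15255805464876 0.09203283542456385
37.69293739563573 0.09251238259397934
136.74965892669036 0.0681720912557571
```

```bash
python3 -m jog '[0.133,-0.483,0,0,0,0.13,-1,0.133,-0.483,0,0,0,0.13,-1,0.133,-0.483,0,0,0,0.13,-1,0.133,-0.483,-0.3,0,0,0.13,-1,0.133,-0.483,-0.6,0,0,0.13,-1,0.133,-0.483,-0.9,0,0,0.13,-1,0.133,-0.483,-0.9,0,0,0.13,-1]' && python3 -m jog '[0,0,-0.1,0,0,0,-1,0,0,-0.2,0,0,0,-1,0,0,-0.3,0,0,0,-1,0,0,-0.345,0,0,0,-1,0,0,-0.345,0,0,0,-1,0,0,-0.345,0,0,0,-1]'
python3 - <<'E'
import numpy as np
from workcell import env
s=env.get_state();print(s['tcp_pos'],s['orientation'],s['wrist_force'])
c=np.array([.568,-.0015]);a=258
for seg in range(5):
    A=c+.096*np.array([np.cos(np.radians(a)),np.sin(np.radians(a))])
    if seg==0: A=s['tcp_pos'][:2]
    print('call',seg)
    for k in (1,2,3,4):
        b=a-3.75*k;B=c+.096*np.array([np.cos(np.radians(b)),np.sin(np.radians(b))])
        print(((B-A)/.2).round(3),round(-3.75*k/180,4))
    a-=15
E
```

```text
clock: 2.65
tcp_pos: [0.5479, -0.0959, 0.1036]
orientation: [0.001, 0.104, 0.995, -0.0]
wrist_force: [0.7, -0.9, -1.1]
finger_gap: 0.0002
grip_force: 0.0
clock: 3.15
tcp_pos: [0.5482, -0.0948, 0.0359]
orientation: [-0.0, 0.103, 0.995, 0.0]
wrist_force: [0.3, -0.8, -0.0]
finger_gap: 0.0003
grip_force: 0.0
[ 0.5481678  -0.0947504   0.03594822] [-1.79037059e-04  1.02563747e-01  9.94726416e-01  5.25887398e-05] [ 0.26045351 -0.83855868 -0.00927298]
call 0
[-0.031  0.004] -0.0208
[-0.061  0.014] -0.0417
[-0.09   0.025] -0.0625
[-0.119  0.039] -0.0833
call 1
[-0.028  0.015] -0.0208
[-0.054  0.032] -0.0417
[-0.079  0.051] -0.0625
[-0.103  0.071] -0.0833
call 2
[-0.023  0.022] -0.0208
[-0.044  0.045] -0.0417
[-0.063  0.07 ] -0.0625
[-0.081  0.095] -0.0833
call 3
[-0.016  0.027] -0.0208
[-0.031  0.055] -0.0417
[-0.043  0.084] -0.0625
[-0.054  0.113] -0.0833
call 4
[-0.009  0.03 ] -0.0208
[-0.015  0.061] -0.0417
[-0.02   0.092] -0.0625
[-0.023  0.123] -0.0833
```

```bash
python3 -m jog '[0,0,-0.07,0,0,0,-1,0,0,-0.07,0,0,0,-1,-0.015,0.002,-0.07,0,0,-0.01,-1,-0.031,0.004,-0.07,0,0,-0.021,-1,-0.046,0.009,-0.07,0,0,-0.031,-1,-0.061,0.014,-0.07,0,0,-0.042,-1,-0.075,0.02,-0.07,0,0,-0.052,-1,-0.09,0.025,-0.07,0,0,-0.062,-1,-0.105,0.032,-0.07,0,0,-0.073,-1,-0.119,0.039,-0.07,0,0,-0.083,-1]' && python3 -m jog '[-0.009,0.005,0,0,0,-0.007,-1,-0.018,0.01,0,0,0,-0.014,-1,-0.028,0.015,0,0,0,-0.021,-1,-0.036,0.02,0,0,0,-0.028,-1,-0.045,0.026,0,0,0,-0.035,-1,-0.054,0.032,0,0,0,-0.042,-1,-0.062,0.038,0,0,0,-0.049,-1,-0.071,0.045,0,0,0,-0.056,-1,-0.079,0.051,0,0,0,-0.062,-1,-0.087,0.058,0,0,0,-0.069,-1,-0.095,0.064,0,0,0,-0.076,-1,-0.103,0.071,0,0,0,-0.083,-1]' && python3 -m jog '[-0.008,0.007,0,0,0,-0.007,-1,-0.015,0.014,0,0,0,-0.014,-1,-0.023,0.022,0,0,0,-0.021,-1,-0.03,0.03,0,0,0,-0.028,-1,-0.037,0.037,0,0,0,-0.035,-1,-0.044,0.045,0,0,0,-0.042,-1,-0.05,0.053,0,0,0,-0.049,-1,-0.057,0.062,0,0,0,-0.056,-1,-0.063,0.07,0,0,0,-0.062,-1,-0.069,0.078,0,0,0,-0.069,-1,-0.075,0.086,0,0,0,-0.076,-1,-0.081,0.095,0,0,0,-0.083,-1]'; python3 look.py w2; python3 - <<'E'
import numpy as np
from workcell import env
s=env.get_state(); d=s['tcp_pos'][:2]-[.568,-.0015]; print(np.degrees(np.arctan2(d[1],d[0]))%360,np.hypot(*d))
E
```

```text
clock: 3.98
tcp_pos: [0.5259, -0.0868, 0.0236]
orientation: [0.002, 0.231, 0.973, -0.0]
wrist_force: [0.9, 0.3, -0.2]
finger_gap: 0.0
grip_force: 0.5
clock: 4.98
tcp_pos: [0.5038, -0.0718, 0.0216]
orientation: [-0.0, 0.356, 0.935, 0.0]
wrist_force: [2.1, -1.2, 1.8]
finger_gap: -0.0
grip_force: 0.9
clock: 5.98
tcp_pos: [0.4877, -0.0528, 0.0216]
orientation: [-0.0, 0.474, 0.881, 0.0]
wrist_force: [1.2, -1.2, 1.0]
finger_gap: 0.0004
grip_force: 0.8
5.9833 [ 0.4877 -0.0528  0.0216] [-0.     0.474  0.881  0.   ] [ 1.18 -1.21  1.01]
212.2896655458628 0.09538256167525609
```

View pics/w2.png

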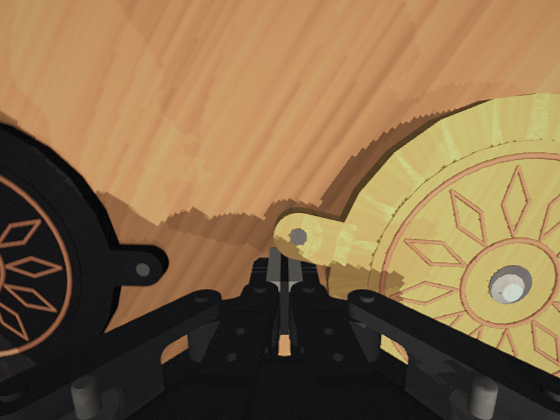

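The finger sits against the ear (298,237) and the rosette is turning. The black one lies low and clear on the left. I'll keep going.

```bash
python3 -m jog '[-0.005,0.009,0,0,0,-0.007,-1,-0.011,0.018,0,0,0,-0.014,-1,-0.016,0.027,0,0,0,-0.021,-1,-0.021,0.036,0,0,0,-0.028,-1,-0.026,0.045,0,0,0,-0.035,-1,-0.031,0.055,0,0,0,-0.042,-1,-0.035,0.065,0,0,0,-0.049,-1,-0.039,0.074,0,0,0,-0.056,-1,-0.043,0.084,0,0,0,-0.062,-1]'; python3 look.py w3; python3 - <<'E'
from meas import *
from workcell import env
for n,ear,hole in [('w2',(298,237),(511,286))]:
    c=np.load(n+'.npz'); X=ray(c,[ear,hole],.04)[:,:2]; d=X[0]-X[1]; print(X,np.degrees(np.arctan2(d[1],d[0]))%360,np.hypot(*d))
s=env.get_state(); d=s['tcp_pos'][:2]-[.568,-.0015]; print(np.degrees(np.arctan2(d[1],d[0]))%360,np.hypot(*d))
c=np.load('w3.npz'); p=c['p']; g=cv2.cvtColor(p,cv2.COLOR_RGB2HSV)
# dark ear hole & centre hole: predict by proj
for a in (185,187,189,191): print(a,proj(c,[.568+.092*np.cos(np.radians(a)),-.0015+.092*np.sin(np.radians(a)),.04]))
print(proj(c,[.568,-.0015,.04]))
E
```

```text
clock: 6.78
tcp_pos: [0.479, -0.0361, 0.0216]
orientation: [-0.0, 0.557, 0.83, -0.0]
wrist_force: [1.6, -1.8, -0.3]
finger_gap: -0.0002
grip_force: 0.8
6.7833 [ 0.479  -0.0361  0.0216] [-0.     0.557  0.83  -0.   ] [ 1.62 -1.77 -0.29]
[[ 4.80867299e-01 -3.15842901e-02]
 [ 5.68812241e-01  1.07134040e-04]] 199.81689498114 0.09348079528443413
200.9599153450775 0.09556765729545956
185 [[302.35405915 227.49029187]]
187 [[300.02173995 234.70964189]]
189 [[297.98100724 241.91005503]]
191 [[296.22936299 249.08201416]]
[[507.50950515 288.74786633]]
```

View pics/w3.png

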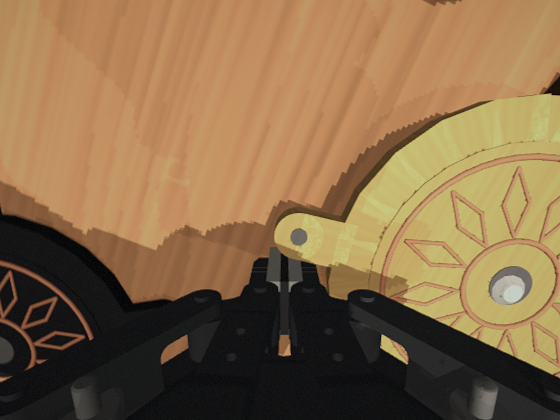

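```bash
python3 -m jog '[-0.003,0.009,0,0,0,-0.007,-1,-0.006,0.018,0,0,0,-0.014,-1,-0.009,0.027,0,0,0,-0.021,-1,-0.012,0.036,0,0,0,-0.028,-1,-0.0155,0.048,0,0,0,-0.034,-1,-0.018,0.058,0,0,0,-0.041,-1,-0.02,0.068,0,0,0,-0.048,-1,-0.022,0.078,0,0,0,-0.055,-1,-0.024,0.088,0,0,0,-0.062,-1,-0.026,0.097,0,0,0,-0.067,-1,-0.026,0.097,0,0,0,-0.067,-1]' && python3 -m jog '[0,-0.02,0,0,0,0,-1,0,-0.06,0,0,0,0,-1,0,-0.06,0.15,0,0,0,-1,0,-0.06,0.35,0,0,0,-1,0.1,-0.06,0.55,0,0,0,-1,0.25,-0.06,0.75,0,0,0,-1,0.45,-0.03,0.95,0,0,0,-1,0.45,-0.03,1,0,0,0,-1,0.45,-0.03,1,0,0,0,-1,0.45,-0.03,1,0,0,0,-1]'; python3 look.py w4
```

```text
clock: 7.75
tcp_pos: [0.4737, -0.0164, 0.0215]
orientation: [-0.0, 0.641, 0.768, -0.0]
wrist_force: [0.4, -0.2, 0.5]
finger_gap: -0.0001
grip_force: 0.3
clock: 8.58
tcp_pos: [0.5658, -0.0235, 0.223]
orientation: [0.001, 0.641, 0.768, 0.001]
wrist_force: [-0.1, -1.1, 0.0]
finger_gap: -0.0001
grip_force: 0.0
8.5833 [ 0.5658 -0.0235  0.223 ] [0.001 0.641 0.768 0.001] [-0.08 -1.12  0.02]
```

View pics/w4.png

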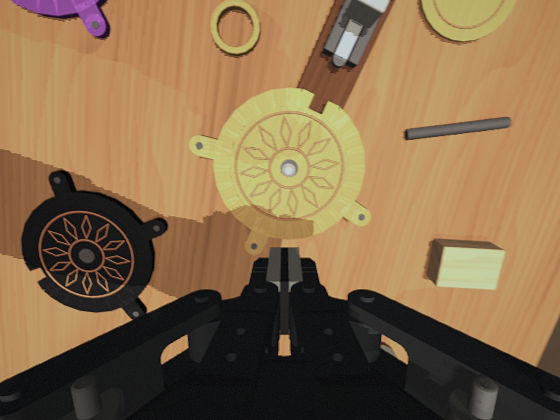

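The notch at (318,102) now nearly faces the bolt nose at (338,60). Ears are at (200,146), (254,245) and (361,217). I'll measure the remaining angle.

```bash
cat > ang.py <<'E'
import sys
from meas import *
def run(n,ears,hole,notch,nose):
    c=np.load(n+'.npz'); p=c['p']; gr=cv2.cvtColor(p,cv2.COLOR_RGB2GRAY).astype(float)
    def dark(uv,w=5):
        u,v=uv; a=gr[v-w:v+w+1,u-w:u+w+1]; k=np.clip(np.median(a)*.75-a,0,None); yy,xx=np.indices(a.shape)
        return (u-w+(k*xx).sum()/k.sum(),v-w+(k*yy).sum()/k.sum())
    E=ray(c,[dark(e) for e in ears],.04)[:,:2]
    # centre from three ears: |ears|=.092 at known relative angles: rigid fit
    rel=np.radians([100,180,260]); M=.092*np.c_[np.cos(rel),np.sin(rel)]
    mc,ec=M.mean(0),E.mean(0); H=(M-mc).T@(E-ec); th=np.arctan2(H[0,1]-H[1,0],H[0,0]+H[1,1])
    R=np.array([[np.cos(th),-np.sin(th)],[np.sin(th),np.cos(th)]]); ctr=ec-R@mc
    print('notch yaw',np.degrees(th),'ctr',ctr,'res mm',1e3*np.hypot(*((M-mc)@R.T-(E-ec)).T))
    print('hole ray',ray(c,hole,.04)[0,:2],'notch ray',ray(c,notch,.04)[0,:2],'nose',ray(c,nose,.035)[0,:2])
    v,u=np.indices(c['d'].shape); d=c['d']
    W=(np.stack([(u-c['cx'])/c['fx']*d,(v-c['cy'])/c['fy']*d,d],-1)-c['t'])@c['R']
    t=np.array([.2419,.9703]); nn=np.array([-.9703,.2419]); g=np.array([.5664,-.0062])
    al=(W[...,:2]-g)@t; of=(W[...,:2]-g)@nn
    for nm,lo,hi,a0,a1,w in [('neck',.016,.028,.08,.2,.035),('cheek',.039,.046,.1,.2,.03),('tab',.08,.095,.08,.2,.03)]:
        m=(W[...,2]>lo)&(W[...,2]<hi)&(al>a0)&(al<a1)&(abs(of)<w)
        if m.sum()>20: rc=cv2.minAreaRect((W[m][:,:2]*1000).astype(np.float32)); print(nm,m.sum(),[np.round(q,1) for q in rc])
    m=(W[...,2]>.032)&(W[...,2]<.036+.004)&(al>.08)&(al<.114)&(abs(of)<.012); 
    if m.sum(): print('nose along',al[m].min(),al[m].max(),'mean off',of[m].mean(),m.sum())
    nt=ctr+.076*np.array([np.cos(th),np.sin(th)]); print('ctr off line',(ctr-g)@nn,'notch off line',(nt-g)@nn,'notch along',(nt-g)@t)
E
python3 -c "
from ang import run
run('w4',[(200,146),(254,245),(361,217)],(289,168),(318,100),(338,65))"
```

```text
notch yaw 76.25393674023476 ctr [5.67076279e-01 4.00226532e-04] res mm [0.07063746 0.01052103 0.06395639]
hole ray [5.67261948e-01 2.68570096e-04] notch ray [0.58256144 0.06919284] nose [0.59511988 0.1037693 ]
neck 3096 [array([599.7, 124.8]), array([110.2,  52.2]), np.float64(76.0)]
cheek 1620 [array([600.5, 128.1]), array([52.8, 35. ]), np.float64(75.9)]
tab 324 [array([605.3, 140. ]), array([26. ,  9.2]), np.float64(7.3)]
nose along 0.08018607300346715 0.11387947204555172 mean off -0.00019725378156033795 26
ctr off line 0.0009404015004426271 notch off line 0.0012755412620925454 notch along 0.0825669652969469
```

The notch sits about 1.9 mm to the counter-clockwise side of the bolt line. One more nudge of about 1.5° clockwise will fix that.

```bash
python3 -m jog '[-0.2,-0.0275,0,0,0,0,-1,-0.4,-0.0275,-0.1,0,0,0,-1,-0.46,-0.0275,-0.3,0,0,0,-1,-0.46,-0.0275,-0.5,0,0,0,-1,-0.46,-0.0275,-0.7,0,0,0,-1,-0.46,-0.0275,-0.85,0,0,0,-1,-0.46,-0.0275,-0.95,0,0,0,-1,-0.46,-0.0275,-1,0,0,0,-1,-0.46,-0.0275,-1,0,0,0,-1,-0.46,-0.0275,-1,0,0,0,-1]'
```

```text
clock: 9.47
tcp_pos: [0.4692, -0.0279, 0.0202]
orientation: [-0.002, 0.641, 0.768, -0.001]
wrist_force: [0.1, -0.3, -0.0]
finger_gap: 0.0002
grip_force: 0.0
```

```bash
python3 -m jog '[0.022,0.01,0,0,0,0,-1,0.022,0.03,0,0,0,0,-1,0.022,0.045,0,0,0,0,-1,0.022,0.05,0,0,0,0,-1,0.022,0.054,0,0,0,0,-1,0.022,0.058,0,0,0,0,-1,0.022,0.062,0,0,0,0,-1,0.022,0.066,0,0,0,0,-1,0.022,0.07,0,0,0,0,-1,0.022,0.072,0,0,0,0,-1,0.022,0.072,0,0,0,0,-1]' && python3 -m jog '[0,-0.02,0,0,0,0,-1,0,-0.06,0,0,0,0,-1,0,-0.06,0.15,0,0,0,-1,0,-0.06,0.35,0,0,0,-1,0.1,-0.06,0.55,0,0,0,-1,0.25,-0.06,0.75,0,0,0,-1,0.45,-0.03,0.95,0,0,0,-1,0.45,-0.03,1,0,0,0,-1,0.45,-0.03,1,0,0,0,-1,0.45,-0.03,1,0,0,0,-1,0.45,-0.03,1,0,0,0,-1]'; python3 look.py w5; python3 -c "
from ang import run
run('w5',[(200,146),(254,245),(361,217)],(289,168),(318,100),(338,65))"
```

```text
clock: 10.38
tcp_pos: [0.4768, -0.014, 0.0218]
orientation: [0.0, 0.641, 0.768, 0.0]
wrist_force: [0.7, -1.9, 1.2]
finger_gap: -0.0002
grip_force: 0.9
clock: 11.3
tcp_pos: [0.5655, -0.0201, 0.2205]
orientation: [-0.001, 0.641, 0.768, -0.0]
wrist_force: [0.2, 0.0, 0.0]
finger_gap: 0.0002
grip_force: 0.0
11.3 [ 0.5655 -0.0201  0.2205] [-0.001  0.641  0.768 -0.   ] [0.15 0.04 0.03]
notch yaw 75.44654725375766 ctr [0.56688122 0.00177408] res mm [0.91323163 0.79455212 0.67353658]
hole ray [0.56589764 0.00414532] notch ray [0.58111048 0.07252492] nose [0.59356087 0.10683117]
neck 3171 [array([600.1, 126.3]), array([113.4,  52.1]), np.float64(75.9)]
cheek 1654 [array([600.8, 129.6]), array([55.9, 35. ]), np.float64(75.8)]
tab 473 [array([604.7, 142.3]), array([26.9, 11.4]), np.float64(0.5)]
nose along 0.08005176846696119 0.11382515470671502 mean off 0.0013141637189927446 25
ctr off line 0.0014620024054187062 notch off line 0.0007261940092923593 notch along 0.0838500041778211
```

```bash
cat >> ang.py <<'E'
def auto(n,ctr=(.567,.0003),yaw=75):
    c=np.load(n+'.npz'); p=c['p']; gr=cv2.cvtColor(p,cv2.COLOR_RGB2GRAY).astype(float); out=[]
    for a in (100,180,260):
        b=np.radians(yaw+a); u,v=np.round(proj(c,[ctr[0]+.092*np.cos(b),ctr[1]+.092*np.sin(b),.04])[0]).astype(int)
        k=gr[v-5:v+6,u-5:u+6]; i=np.unravel_index(cv2.GaussianBlur(k,(3,3),0).argmin(),k.shape); out.append((int(u-5+i[1]),int(v-5+i[0])))
    print(out); run(n,out,(289,168),(318,100),(338,65))
E
python3 -c "
from ang import auto
auto('w4'); auto('w5')
import cv2; p=cv2.imread('pics/w5.png')[0:190,180:440]; cv2.imwrite('pics/w5c.png',cv2.resize(p,None,fx=3,fy=3,interpolation=2))"
```

```text
[(198, 146), (253, 246), (361, 218)]
notch yaw 76.25465624684635 ctr [5.67079372e-01 3.93076127e-04] res mm [0.07105175 0.01279008 0.06177081]
hole ray [5.67261948e-01 2.68570096e-04] notch ray [0.58256144 0.06919284] nose [0.59511988 0.1037693 ]
neck 3096 [array([599.7, 124.8]), array([110.2,  52.2]), np.float64(76.0)]
cheek 1620 [array([600.5, 128.1]), array([52.8, 35. ]), np.float64(75.9)]
tab 324 [array([605.3, 140. ]), array([26. ,  9.2]), np.float64(7.3)]
nose along 0.08018607300346715 0.11387947204555172 mean off -0.00019725378156033795 26
ctr off line 0.0009356700911055776 notch off line 0.0012717642320635612 notch along 0.08256077138791534
[(199, 147), (252, 250), (360, 223)]
notch yaw 74.5509011782629 ctr [5.67681398e-01 2.09906425e-04] res mm [0.02497564 0.02086288 0.00411301]
hole ray [0.56589764 0.00414532] notch ray [0.58111048 0.07252492] nose [0.59356087 0.10683117]
neck 3171 [array([600.1, 126.3]), array([113.4,  52.1]), np.float64(75.9)]
cheek 1654 [array([600.8, 129.6]), array([55.9, 35. ]), np.float64(75.8)]
tab 473 [array([604.7, 142.3]), array([26.9, 11.4]), np.float64(0.5)]
nose along 0.08005176846696119 0.11382515470671502 mean off 0.0013141637189927446 25
ctr off line 0.000307215985922471 notch off line -0.0016164270267174103 notch along 0.08250506627348425
```

View pics/w5c.png

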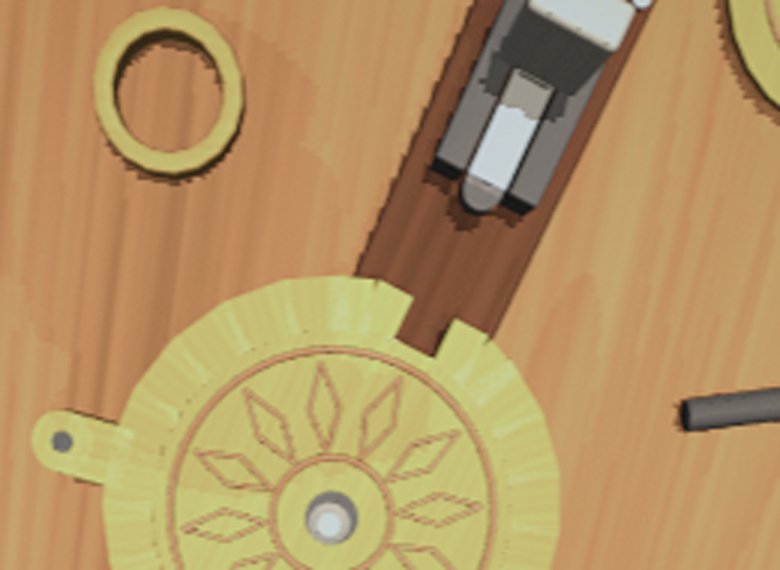

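In the crop, the bolt's axis through the nose tip (480,205) runs on to the middle of the notch mouth (433,309), so it is aligned within clearance. Next I go behind the tab.

```bash
python3 -m jog '[0.06,0.24,0,0,0,-0.034,-1,0.12,0.49,0,0,0,-0.068,-1,0.18,0.73,0,0,0,-0.1,-1,0.232,0.978,0,0,0,-0.135,-1,0.232,0.978,-0.1,0,0,-0.135,-1,0.232,0.978,-0.2,0,0,-0.135,-1,0.232,0.978,-0.35,0,0,-0.135,-1,0.232,0.978,-0.5,0,0,-0.135,-1,0.232,0.978,-0.5,0,0,-0.135,-1,0.232,0.978,-0.5,0,0,-0.135,-1]'; python3 look.py w6; python3 -c "
from ang import auto
from meas import *
c=np.load('w6.npz');print(proj(c,[[.605,.145,.087],[.612,.175,.04]]),c['d'].shape)"
```

```text
clock: 12.18
tcp_pos: [0.6096, 0.175, 0.1188]
orientation: [-0.002, 0.788, 0.616, -0.003]
wrist_force: [-0.5, -0.0, 0.6]
finger_gap: 0.0002
grip_force: 0.0
12.1833 [0.6096 0.175  0.1188] [-0.002  0.788  0.616 -0.003] [-0.54 -0.01  0.6 ]
[[289.30836308 290.1489343 ]
 [288.29698161 218.5017813 ]] (420, 560)
```

```bash
python3 -m jog '[0.01,0,-0.08,0,0,0,-1,0.01,0,-0.16,0,0,0,-1,0.01,0,-0.24,0,0,0,-1,0.01,0,-0.3,0,0,0,-1,0.01,0,-0.32,0,0,0,-1,0.01,0,-0.32,0,0,0,-1,0.01,0,-0.32,0,0,0,-1]'
```

```text
clock: 12.82
tcp_pos: [0.6159, 0.1756, 0.0595]
orientation: [0.001, 0.788, 0.616, 0.001]
wrist_force: [-0.6, 0.6, 0.9]
finger_gap: -0.0001
grip_force: 0.0
```

```bash
python3 -m jog '[-0.012,0,-0.02,0,0,0,-1,-0.012,0,-0.02,0,0,0,-1,-0.014,-0.01,-0.02,0,0,0,-1,-0.017,-0.02,-0.02,0,0,0,-1,-0.019,-0.03,-0.02,0,0,0,-1,-0.022,-0.04,-0.02,0,0,0,-1,-0.024,-0.049,-0.02,0,0,0,-1,-0.024,-0.049,-0.02,0,0,0,-1,-0.024,-0.049,-0.02,0,0,0,-1,-0.024,-0.049,-0.02,0,0,0,-1]'
```

```text
clock: 13.65
tcp_pos: [0.6101, 0.1659, 0.0536]
orientation: [-0.0, 0.788, 0.616, 0.0]
wrist_force: [-0.0, -0.5, -0.1]
finger_gap: 0.0001
grip_force: 0.0
```

```bash
cat > chk.py <<'E'
import sys,numpy as np
from workcell import env
s=env.get_state(); F=s['wrist_force']; f=F[0]*.2419+F[1]*.9703; a=(s['tcp_pos'][:2]-[.5664,-.0062])@[.2419,.9703]
l=(s['tcp_pos'][:2]-[.5664,-.0062])@[-.9703,.2419]
print('CHK t %.2f along %.4f lat %.4f push %.2f Fz %.1f'%(s['clock'],a,l,f,F[2])); sys.exit(f>float(sys.argv[1]))
E
python3 chk.py 7 && python3 -m jog '[-0.0015,-0.006,0,0,0,0,-1,-0.003,-0.012,0,0,0,0,-1,-0.0045,-0.0175,0,0,0,0,-1,-0.006,-0.0235,0,0,0,0,-1,-0.0073,-0.029,0,0,0,0,-1,-0.0088,-0.035,0,0,0,0,-1,-0.01,-0.041,0,0,0,0,-1,-0.0117,-0.047,0,0,0,0,-1,-0.013,-0.0525,0,0,0,0,-1,-0.0145,-0.058,0,0,0,0,-1,-0.016,-0.064,0,0,0,0,-1,-0.0175,-0.07,0,0,0,0,-1]' >/dev/null && python3 chk.py 8 && python3 -m jog '[-0.0015,-0.006,0,0,0,0,-1,-0.003,-0.012,0,0,0,0,-1,-0.0045,-0.0175,0,0,0,0,-1,-0.006,-0.0235,0,0,0,0,-1,-0.0073,-0.029,0,0,0,0,-1,-0.0088,-0.035,0,0,0,0,-1,-0.01,-0.041,0,0,0,0,-1,-0.0117,-0.047,0,0,0,0,-1]' >/dev/null && python3 chk.py 8
```

```text
CHK t 13.65 along 0.1776 lat -0.0007 push -0.50 Fz -0.1False
```

```bash
sed -i 's/sys.exit(\(.*\))$/sys.exit(int(\1))/' chk.py && python3 chk.py 7 && python3 -m jog '[-0.0015,-0.006,0,0,0,0,-1,-0.003,-0.012,0,0,0,0,-1,-0.0045,-0.0175,0,0,0,0,-1,-0.006,-0.0235,0,0,0,0,-1,-0.0073,-0.029,0,0,0,0,-1,-0.0088,-0.035,0,0,0,0,-1,-0.01,-0.041,0,0,0,0,-1,-0.0117,-0.047,0,0,0,0,-1,-0.013,-0.0525,0,0,0,0,-1,-0.0145,-0.058,0,0,0,0,-1,-0.016,-0.064,0,0,0,0,-1,-0.0175,-0.07,0,0,0,0,-1]' >/dev/null && python3 chk.py 8 && python3 -m jog '[-0.0015,-0.006,0,0,0,0,-1,-0.003,-0.012,0,0,0,0,-1,-0.0045,-0.0175,0,0,0,0,-1,-0.006,-0.0235,0,0,0,0,-1,-0.0073,-0.029,0,0,0,0,-1,-0.0088,-0.035,0,0,0,0,-1,-0.01,-0.041,0,0,0,0,-1,-0.0117,-0.047,0,0,0,0,-1]' >/dev/null && python3 chk.py 8
```

```text
CHK t 13.65 along 0.1776 lat -0.0007 push -0.50 Fz -0.1
CHK t 14.65 along 0.1631 lat -0.0006 push 3.37 Fz -0.8
CHK t 15.32 along 0.1533 lat -0.0006 push 2.45 Fz -0.0
```

```bash
c="python3 chk.py 6"; python3 -m jog '[-0.0008,-0.003,0,0,0,0,-1,-0.0016,-0.006,0,0,0,0,-1,-0.0024,-0.009,0,0,0,0,-1,-0.003,-0.012,0,0,0,0,-1,-0.0037,-0.015,0,0,0,0,-1,-0.0045,-0.018,0,0,0,0,-1,-0.0052,-0.021,0,0,0,0,-1,-0.006,-0.024,0,0,0,0,-1]' >/dev/null && $c && python3 -m jog '[-0.0007,-0.0027,0,0,0,0,-1,-0.0014,-0.0054,0,0,0,0,-1,-0.002,-0.008,0,0,0,0,-1]' >/dev/null && $c && python3 -m jog '[-0.0007,-0.0027,0,0,0,0,-1,-0.0014,-0.0054,0,0,0,0,-1,-0.002,-0.008,0,0,0,0,-1]' >/dev/null && $c && python3 -m jog '[-0.0007,-0.0027,0,0,0,0,-1,-0.0014,-0.0054,0,0,0,0,-1,-0.002,-0.008,0,0,0,0,-1]' >/dev/null && $c && python3 -m jog '[-0.0007,-0.0027,0,0,0,0,-1,-0.0014,-0.0054,0,0,0,0,-1,-0.002,-0.008,0,0,0,0,-1]' >/dev/null && $c && python3 -m jog '[-0.0007,-0.0027,0,0,0,0,-1,-0.0014,-0.0054,0,0,0,0,-1,-0.002,-0.008,0,0,0,0,-1]' >/dev/null && $c && python3 -m jog '[-0.0007,-0.0027,0,0,0,0,-1,-0.0014,-0.0054,0,0,0,0,-1,-0.002,-0.008,0,0,0,0,-1]' >/dev/null && $c
```

```text
CHK t 15.98 along 0.1484 lat -0.0006 push 3.67 Fz -0.1
CHK t 16.23 along 0.1468 lat -0.0006 push 2.46 Fz -0.4
CHK t 16.48 along 0.1452 lat -0.0006 push 2.76 Fz 0.3
CHK t 16.73 along 0.1435 lat -0.0006 push 2.52 Fz 0.3
CHK t 16.98 along 0.1419 lat -0.0006 push 3.84 Fz -0.1
CHK t 17.23 along 0.1402 lat -0.0006 push 2.64 Fz -0.3
CHK t 17.48 along 0.1386 lat -0.0006 push 2.56 Fz 0.1
```

```bash
c="python3 chk.py 6"; python3 -m jog '[-0.0007,-0.0027,0,0,0,0,-1,-0.0014,-0.0054,0,0,0,0,-1,-0.002,-0.008,0,0,0,0,-1]' >/dev/null && $c && python3 -m jog '[-0.0007,-0.0027,0,0,0,0,-1,-0.0014,-0.0054,0,0,0,0,-1,-0.002,-0.008,0,0,0,0,-1]' >/dev/null && $c && python3 -m jog '[-0.0007,-0.0027,0,0,0,0,-1,-0.0014,-0.0054,0,0,0,0,-1,-0.002,-0.008,0,0,0,0,-1]' >/dev/null && $c && python3 -m jog '[-0.0007,-0.0027,0,0,0,0,-1,-0.0014,-0.0054,0,0,0,0,-1,-0.002,-0.008,0,0,0,0,-1]' >/dev/null && $c && python3 -m jog '[-0.0005,-0.002,0,0,0,0,-1,-0.001,-0.004,0,0,0,0,-1]' >/dev/null && $c && python3 -m jog '[-0.0005,-0.002,0,0,0,0,-1,-0.001,-0.004,0,0,0,0,-1]' >/dev/null && $c && python3 -m jog '[-0.0005,-0.002,0,0,0,0,-1,-0.001,-0.004,0,0,0,0,-1]' >/dev/null && $c && python3 -m jog '[-0.0005,-0.002,0,0,0,0,-1,-0.001,-0.004,0,0,0,0,-1]' >/dev/null && $c && python3 -m jog '[-0.0005,-0.002,0,0,0,0,-1,-0.001,-0.004,0,0,0,0,-1]' >/dev/null && $c
```

```text
CHK t 17.73 along 0.1369 lat -0.0006 push 3.33 Fz -0.8
CHK t 17.98 along 0.1354 lat -0.0006 push 3.81 Fz -0.5
CHK t 18.23 along 0.1337 lat -0.0006 push 4.20 Fz -0.5
CHK t 18.48 along 0.1320 lat -0.0006 push 3.41 Fz 0.5
CHK t 18.65 along 0.1312 lat -0.0007 push 3.52 Fz 0.7
CHK t 18.82 along 0.1303 lat -0.0006 push 3.93 Fz -0.8
CHK t 18.98 along 0.1295 lat -0.0006 push 3.97 Fz 0.4
CHK t 19.15 along 0.1287 lat -0.0006 push 4.26 Fz -0.1
CHK t 19.32 along 0.1279 lat -0.0006 push 3.49 Fz -0.4
```

```bash
c="python3 chk.py 6"; python3 -m jog '[-0.0004,-0.0016,0,0,0,0,-1,-0.0008,-0.0032,0,0,0,0,-1]' >/dev/null && $c && python3 -m jog '[-0.0004,-0.0016,0,0,0,0,-1,-0.0008,-0.0032,0,0,0,0,-1]' >/dev/null && $c && python3 -m jog '[-0.0004,-0.0016,0,0,0,0,-1,-0.0008,-0.0032,0,0,0,0,-1]' >/dev/null && $c && python3 -m jog '[-0.0004,-0.0016,0,0,0,0,-1,-0.0008,-0.0032,0,0,0,0,-1]' >/dev/null && $c && python3 -m jog '[-0.0004,-0.0016,0,0,0,0,-1,-0.0008,-0.0032,0,0,0,0,-1]' >/dev/null && $c && python3 -m jog '[-0.0004,-0.0016,0,0,0,0,-1,-0.0008,-0.0032,0,0,0,0,-1]' >/dev/null && $c && python3 -m jog '[-0.0004,-0.0016,0,0,0,0,-1,-0.0008,-0.0032,0,0,0,0,-1]' >/dev/null && $c && python3 -m jog '[-0.0004,-0.0016,0,0,0,0,-1,-0.0008,-0.0032,0,0,0,0,-1]' >/dev/null && $c && python3 -m jog '[-0.0004,-0.0016,0,0,0,0,-1,-0.0008,-0.0032,0,0,0,0,-1]' >/dev/null && $c && python3 -m jog '[-0.0004,-0.0016,0,0,0,0,-1,-0.0008,-0.0032,0,0,0,0,-1]' >/dev/null && $c && python3 -m jog '[-0.0004,-0.0016,0,0,0,0,-1,-0.0008,-0.0032,0,0,0,0,-1]' >/dev/null && $c
```

```text
CHK t 19.48 along 0.1272 lat -0.0006 push 3.38 Fz -0.6
CHK t 19.65 along 0.1269 lat -0.0006 push 5.90 Fz 0.6
CHK t 19.82 along 0.1266 lat -0.0006 push 5.32 Fz -0.8
CHK t 19.98 along 0.1260 lat -0.0006 push 5.72 Fz -1.3
CHK t 20.15 along 0.1253 lat -0.0006 push 6.32 Fz 0.8
```

```bash
c="python3 chk.py 9"; python3 -m jog '[-0.0003,-0.0012,0,0,0,0,-1,-0.0006,-0.0024,0,0,0,0,-1]' >/dev/null && $c && python3 -m jog '[-0.0003,-0.0012,0,0,0,0,-1,-0.0006,-0.0024,0,0,0,0,-1]' >/dev/null && $c && python3 -m jog '[-0.0003,-0.0012,0,0,0,0,-1,-0.0006,-0.0024,0,0,0,0,-1]' >/dev/null && $c && python3 -m jog '[-0.0003,-0.0012,0,0,0,0,-1,-0.0006,-0.0024,0,0,0,0,-1]' >/dev/null && $c && python3 -m jog '[-0.0003,-0.0012,0,0,0,0,-1,-0.0006,-0.0024,0,0,0,0,-1]' >/dev/null && $c && python3 -m jog '[-0.0003,-0.0012,0,0,0,0,-1,-0.0006,-0.0024,0,0,0,0,-1]' >/dev/null && $c
```

```text
CHK t 20.32 along 0.1248 lat -0.0006 push 5.80 Fz -1.0
CHK t 20.48 along 0.1243 lat -0.0006 push 5.57 Fz -0.2
CHK t 20.65 along 0.1238 lat -0.0006 push 6.33 Fz -0.3
CHK t 20.82 along 0.1233 lat -0.0006 push 6.74 Fz -0.5
CHK t 20.98 along 0.1229 lat -0.0006 push 7.52 Fz 0.2
CHK t 21.15 along 0.1228 lat -0.0006 push 7.89 Fz -0.6
```

```bash
c="python3 chk.py 10.5"; python3 -m jog '[-0.0003,-0.0012,0,0,0,0,-1,-0.0003,-0.0012,0,0,0,0,-1]' >/dev/null && $c && python3 -m jog '[-0.0003,-0.0012,0,0,0,0,-1,-0.0003,-0.0012,0,0,0,0,-1]' >/dev/null && $c && python3 -m jog '[-0.0003,-0.0012,0,0,0,0,-1,-0.0003,-0.0012,0,0,0,0,-1]' >/dev/null && $c && python3 -m jog '[-0.0003,-0.0012,0,0,0,0,-1,-0.0003,-0.0012,0,0,0,0,-1]' >/dev/null && $c
```

```text
CHK t 21.32 along 0.1228 lat -0.0006 push 8.78 Fz -1.4
CHK t 21.48 along 0.1228 lat -0.0006 push 10.05 Fz -1.0
CHK t 21.65 along 0.1228 lat -0.0006 push 10.29 Fz -1.4
CHK t 21.82 along 0.1227 lat -0.0006 push 11.24 Fz -2.5
```

Solid at about 0.050 travel, with stiffness about 3.5 N/mm. I'll step up to about 12.5 N and hold.

```bash
python3 -m jog '[-0.0002,-0.001,0,0,0,0,-1,-0.0004,-0.0018,0,0,0,0,-1,-0.0004,-0.0018,0,0,0,0,-1]' >/dev/null; python3 chk.py 15 && python3 -m jog '[0,0,0,0,0,0,-1,0,0,0,0,0,0,-1,0,0,0,0,0,0,-1,0,0,0,0,0,0,-1,0,0,0,0,0,0,-1,0,0,0,0,0,0,-1]' >/dev/null; python3 chk.py 15 && python3 -m jog '[0,0,0,0,0,0,-1,0,0,0,0,0,0,-1,0,0,0,0,0,0,-1,0,0,0,0,0,0,-1,0,0,0,0,0,0,-1,0,0,0,0,0,0,-1]' >/dev/null; python3 chk.py 15
```

```text
CHK t 22.07 along 0.1227 lat -0.0006 push 11.29 Fz -1.3
CHK t 22.57 along 0.1227 lat -0.0006 push 11.92 Fz -1.7
CHK t 23.07 along 0.1227 lat -0.0006 push 11.46 Fz -1.3
```

Held about 12 N (sensor bias included) for over a second. Now I back off, rise, and look.

```bash
python3 -m jog '[0.002,0.008,0,0,0,0,-1,0.005,0.02,0,0,0,0,-1,0.012,0.05,0,0,0,0,-1,0.024,0.1,0,0,0,0,-1,0.024,0.1,0,0,0,0,-1,0.024,0.1,0.2,0,0,0,-1,0.024,0.1,0.4,0,0,0,-1,0.024,0.1,0.6,0,0,0,-1,0.024,0.1,0.6,0,0,0,-1]' && python3 -m jog '[0,-0.2,0.1,0,0,0,-1,-0.1,-0.4,0.2,0,0,0,-1,-0.15,-0.6,0.25,0,0,0,-1,-0.22,-0.8,0.25,0,0,0,-1,-0.22,-0.9,0.25,0,0,0,-1,-0.22,-0.9,0.25,0,0,0,-1]'; python3 look.py w7; python3 -c "
from ang import auto
auto('w7',yaw=76)
import cv2; cv2.imwrite('pics/w7c.png',cv2.resize(cv2.imread('pics/w7.png')[0:260,150:450],None,fx=2.2,fy=2.2,interpolation=2))"
```

```text
clock: 23.82
tcp_pos: [0.6056, 0.1307, 0.1828]
orientation: [0.004, 0.788, 0.616, 0.006]
wrist_force: [2.0, -0.8, 1.0]
finger_gap: 0.0001
grip_force: 0.0
clock: 24.32
tcp_pos: [0.5567, -0.0549, 0.2244]
orientation: [0.002, 0.79, 0.613, -0.0]
wrist_force: [1.2, -0.1, 0.1]
finger_gap: 0.0
grip_force: 0.0
24.3167 [ 0.5567 -0.0549  0.2244] [ 0.002  0.79   0.613 -0.   ] [ 1.23 -0.08  0.14]
[(189, 153), (279, 227), (370, 155)]
notch yaw 74.88727038593598 ctr [ 0.56700528 -0.0033445 ] res mm [0.08753776 0.12597592 0.05275677]
hole ray [ 0.56749067 -0.03438488] notch ray [0.61031194 0.02210324] nose [0.63622596 0.04837223]
neck 1779 [array([592.3,  95.2]), array([49., 52.]), np.float64(75.9)]
cheek 60 [array([594.1, 101.5]), array([22.3, 34. ]), np.float64(76.0)]
tab 458 [array([592.1,  94.5]), array([ 8.1, 25.9]), np.float64(76.3)]
nose along 0.08128766836436387 0.09953549732950537 mean off -0.00011209702726541667 15
ctr off line 0.00010344133315016909 notch off line -0.0013741375366014752 notch along 0.07890265241442988
```

View pics/w7c.png

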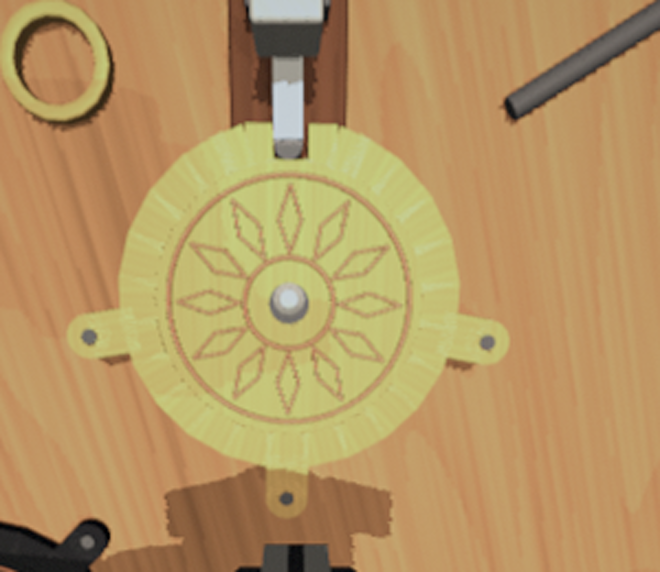

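The nose lies in the notch on its bottom (crop 288,155), the rosette is square to the bolt, and the gripper is clear of everything. Handing in.

```bash
python3 -c "
from workcell import env
print(env.hand_in())"
```

```text
the job is handed in; nothing more can be done
None
```

The rosette's notch faces the bolt, and the bolt is seated on the notch's bottom after about 1.25 s at roughly 12 N (wrist readings 11.3–11.9 N); the arm is clear and the job is handed in at 24.3 s.

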